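# Stack the drip-dried sample tote on the full one, turned the right way

### The arm

A 6-joint arm with a two-finger parallel gripper is mounted at the origin on the work surface. World frame = base frame: x ahead of the robot, y to its left, z up, the work surface at z = 0. Lengths are in mm, angles in rad, forces in N, time in s.
With the tool pointing down it reaches from about 325 to 850 mm from the base axis. Payload 4.4 kg.
Tool frame: the origin (TCP) lies at the very end of the fingers, on their centre line; the grasp point (between the pads) lies 19 mm behind it (bot.hold_point_z is the distance from the TCP to the grasp point, in mm); z points along the fingers, y is the direction in which the jaws open and shut (so a half turn about z gives the same grasp; the last joint's range is limited). The gripper opens to 94 mm and grips with 3 to 60 N. Pads are 16 mm wide; open, the fingers measure 119 mm over their backs; the gripper's body (75 mm by 177 mm) begins 78 mm behind the grasp point.
Start: joints at [1.02, 0.207, 1.542, -0, 1.393, -0.15], TCP at [223.819, 529.653, 205.447] pointing down, gripper open.
Joint ranges: [-2.73, 2.73], [-0.86, 2.22], [0.23, 2.46], [-1.11, 4.25], [0.08, 2.63], [-2.82, 2.82]. Speed limits (rad/s): [2.79, 2.79, 3.14, 3.14, 3.14, 3.14].

### API

Orientations are given as a unit quaternion [x, y, z, w].
In Python, from plant import bot gives the robot as it stands. The module is installed in compiled form; this text tells all that it offers.
- The arm moves only by the tool arm_command, never from a script. Its argument "commands" is a list of rows, each a list of 3 entries, a list of its own where there are three numbers: the turn, a rotation vector about the tool's x, y, z in degrees, then the shift along the tool's x, y, z in cm, then the opening, from -1 (shut) to 1 (fully open). A call has 1 to 10 rows; each row shifts and turns the commanded pose from where the row before left it, along the tool's axes as they then stand; what a row does not reach is not made up. A row lasts 1/10 s, in which the tool goes at most 50 mm and 8.59 degrees, less where a joint would pass 70% of its speed; a pose out of reach is approached as far as the arm can. A call is refused whole if a number of a shift passes 5 or a number of a turn 8.59, either way. A call with a gripper value outside its range is refused whole. The fingers move at their own pace and stop on an object; "newtons" is the grip in N (left out, the last holds). Time passes only in rows, so rows that do not move let the fingers close. It gives the time, the measured TCP pose, the force and the opening at its end, in the units of the state.
- bot.get_obs(): the state, without advancing time (a new reading comes with each control period).
- bot.capture(name): name is "side" or "top" or "wrist"; returns a dict with "img" (400x640x3 uint8, red, green, blue), "fx", "fy", "cx", "cy" (pixels), "rvec" (rotation vector, rad) and "tvec" (3), from world to camera coordinates, as OpenCV has them. Camera axes: x right, y down, z forward; pixel columns grow to the right and rows downward; lengths in mm; the calibration is good to about 2 mm. The wrist camera is an equidistant fisheye: a pixel r from the principal point sees the ray r / f radians off the axis. A picture is of the moment at which its call begins. There is no depth.
- bot.close_job(): hands the job in, once; it reports no verdict.
The state is a dict: "t": time; "qpos": joint angles; "dq": joint speeds; "tau": joint torques, N m; "eef_pos": TCP position; "tcp_rot": TCP orientation; "ft_force": force on the tool from outside, world axes, zero at the start; "wrist_torque": the same for the moment, N m; "opening": finger opening in mm.
Only numpy, scipy, OpenCV 4.12 (cv2) and the standard library are available. Lean on these libraries where they do the work, as an engineer would, in place of code of your own. Each camera call takes 0.05 s, during which the arm holds its last target.

### The job

The empty sample tote is standing on end to drip-dry: lay it gently down on its base on the bench, without letting it fall over, and let go of it. Then take it again, turn it so that its blue end lies over the grey end of the full tote (the other way round it would nest instead of stacking), and stack it there so that it sits fully home and level on the full tote's shoulders, and let go. Leave the full tote about where it is and do not disturb the bottle, timer and cylinder.

Things in the scene. Friction and masses are not known exactly. Their poses are not given: they have to be found in the camera images.
- empty_center (a point): Centre (half-way up) of the loose empty tote, 0.24 kg, 176 long, 66 wide, 74 high, grey plastic. Own axes: x lengthwise to its blue end, y across, z out of its open top. Grasp its two flat long sides: 66 apart, reaching from 26 above the underside to the rim. It starts standing on its grey end: x up, centre 88 above the bench.
- empty_blue_end (a point): Point on the empty tote's x axis at its blue end, 88 from its centre, same axes; the last 30 mm of rim wall there are blue. Standing at the start, the tote rests only on the 48 mm high rim part of its grey end and topples easily towards its underside. To lie on its base, the blue end must swing down, away from the side the open top faces.
- empty_base (a point): Centre of the empty tote's underside, 37 below its centre, same axes. The lowest 26 mm are a trough 162 long, 36 wide, with two foot ribs on each side, 12 long, 53 over both sides, bottoms level with the underside, centred at x = +75 and -48.
- full_center (a point): Centre of the full tote: same shape, size and axes as the empty one (x to its blue end), loose, 0.55 kg, standing on its base on the bench (centre 37 up), turned to any direction. Holds three aluminium tins, tops 22 above its underside. Rim 74 above the bench.
- full_shoulder (a point): Point over the full tote's centre, level with the tops of its inner shoulders: 68 above its underside, 6 below its rim; same axes. Stacked with blue end over grey end, the upper underside rests here; play about 3.5 across, 4 along (rim inside 170 x 60). Blue over blue, the ribs drop through slots and it nests: upper underside only 48 above the lower one.
- full_blue_end (a point): Point on the full tote's x axis at its blue end, 88 from its centre, same axes; the last 30 mm of rim wall there are blue.
- bottle_center (a point): Bystander: white-capped translucent wide jar, 60 wide, 135 high; its centre, half-way up.
- timer_center (a point): Bystander: small flat wooden-cased timer, 45 x 65 x 22; its centre.
- cylinder_center (a point): Bystander: plastic measuring cylinder with dark sediment, 42 wide, on a 72 mm wide white foot, 180 high; its middle, 90 above the bench.
There are look-alikes about, which are no part of the job. Leave any orange look-alike of the part that bears full_center alone.

How it is judged:
By the outcome, as a careful person would: the job done as asked, in the order asked, and still so for the second after the job is handed in, with the robot touching nothing.
It also fails if it takes over 67 s, if anything falls off the work surface, if the arm or the gripper's body presses on something with over 40 N, if the wrist force passes 120 N, or if a joint passes its speed limit or range.

## Working session

There is one attempt and no reset: what is moved stays moved. The work goes in short steps, Python scripts to look and compute and a tool call to move; the robot and the scene stay as the last step left them, time stands still between calls to the robot, and variables do not carry over. Pictures are saved under pics/ and viewed, and the job is handed in when it is done.

Besides the shell and the picture viewer there is one more tool, called after "Request:" in YAML: its name, and indented under it one key for each argument. arm_command: Moves the arm, as the interface text tells. Its arguments: {"type":"object","properties":{"commands":{"type":"array"},"newtons":{"type":"number"}},"required":["commands"]}

```bash
mkdir -p pics; ls
cat > h.py <<'E'
import numpy as np,cv2,pickle
from plant import bot
from scipy.spatial.transform import Rotation as R
def cap(n,fn):
    c=bot.capture(n); cv2.imwrite('pics/%s.png'%fn,c['img'][:,:,::-1]); pickle.dump(c,open('pics/%s.pkl'%fn,'wb')); return c
def load(fn): return pickle.load(open('pics/%s.pkl'%fn,'rb'))
def ray(c,u,v,fish=False):
    x=(u-c['cx'])/c['fx'];y=(v-c['cy'])/c['fy']
    if fish:
        r=np.hypot(x,y); d=np.array([x/r*np.sin(r),y/r*np.sin(r),np.cos(r)]) if r>1e-9 else np.array([0,0,1.])
    else: d=np.array([x,y,1.])
    M=cv2.Rodrigues(np.array(c['rvec'],float))[0]; t=np.array(c['tvec'],float).ravel()
    d=M.T@d; return -M.T@t,d/np.linalg.norm(d)
def onz(c,u,v,z,fish=False):
    o,d=ray(c,u,v,fish); return o+d*(z-o[2])/d[2]
def proj(c,P,fish=False):
    M=cv2.Rodrigues(np.array(c['rvec'],float))[0]; p=M@np.array(P,float)+np.array(c['tvec'],float).ravel()
    if fish:
        th=np.arctan2(np.hypot(p[0],p[1]),p[2]); a=np.arctan2(p[1],p[0]); return np.array([c['cx']+c['fx']*th*np.cos(a),c['cy']+c['fy']*th*np.sin(a)])
    return np.array([c['cx']+c['fx']*p[0]/p[2],c['cy']+c['fy']*p[1]/p[2]])
E
python3 - <<'E'
from h import *
np.set_printoptions(precision=2,suppress=True)
for n in ['side','top','wrist']:
    c=cap(n,n+'0'); print(n,c['fx'],c['cx'],c['cy'],ray(c,c['cx'],c['cy']))
o=bot.get_obs(); print(o['t'],o['eef_pos'],o['tcp_rot'],o['opening'],R.from_quat(o['tcp_rot']).as_matrix())
E
```

```text
pics
side 396.5459190165889 319.8926593502414 201.66124473321247 (array([ 319.11, -984.24,  783.38]), array([ 0.17,  0.8 , -0.57]))
top 422.39810094258854 322.2057545555141 198.6460072219762 (array([ 382.72,  -63.42, 1395.36]), array([ 0.12, -0.02, -0.99]))
wrist 309.70691628693146 316.35199984844445 199.88297228153843 (array([152.05, 560.13, 384.29]), array([ 0.24, -0.1 , -0.96]))
0.15 [223.51 529.12 204.56] [ 0.2   0.98 -0.   -0.  ] 94.05848722301084 [[-0.92  0.39 -0.  ]
 [ 0.39  0.92 -0.  ]
 [ 0.   -0.   -1.  ]]
```

View pics/side0.png

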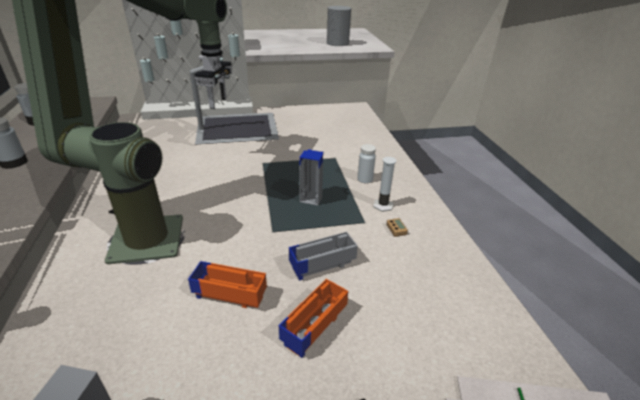

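View pics/top0.png

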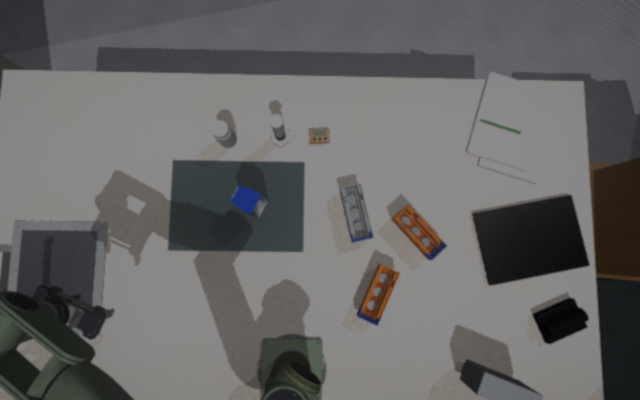

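View pics/wrist0.png

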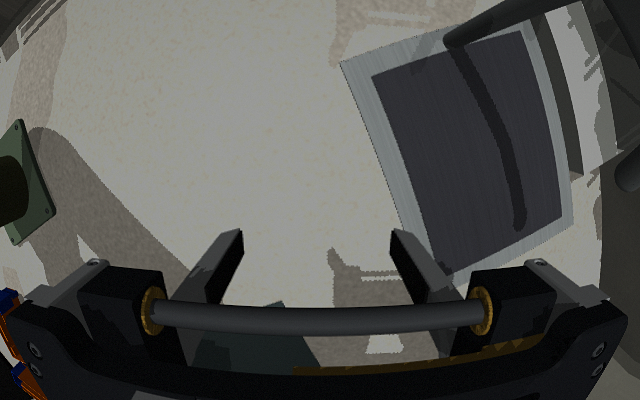

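Run:
```python
from h import *
np.set_printoptions(precision=1,suppress=True)
t=load('top0');s=load('side0')
a=cv2.resize(t['img'][160:260,160:400,::-1],None,fx=3.3,fy=3.3,interpolation=cv2.INTER_CUBIC)
b=cv2.resize(s['img'][140:280,250:420,::-1],None,fx=4,fy=4,interpolation=cv2.INTER_CUBIC)
cv2.imwrite('pics/za.png',a);cv2.imwrite('pics/zb.png',b)
hsv=cv2.cvtColor(t['img'],cv2.COLOR_RGB2HSV)
m=cv2.inRange(hsv,(110,120,50),(130,255,255))
n,l,st,ce=cv2.connectedComponentsWithStats(m)
for i in range(1,n):
    if st[i,4]>15:
        print(st[i],ce[i],onz(t,*ce[i],176),onz(t,*ce[i],74))
        print(cv2.minAreaRect(np.argwhere(l==i)[:,::-1].astype(np.float32)))
        box=cv2.boxPoints(cv2.minAreaRect(np.argwhere(l==i)[:,::-1].astype(np.float32)))
        if i: print([onz(t,*p,176)[:2] for p in box])
```

```text
[230 185  32  29 547] [245.7 198.6] [523.1 133.3 176. ] [534.9 149.8  74. ]
((244.9446258544922, 198.10382080078125), (25.52941131591797, 24.000001907348633), 28.07248878479004)
[array([510.5, 183.8]), array([572.9, 153.5]), array([538.6,  87.2]), array([476.6, 117.9])]
[353 237  17   4  23] [360.7 238.5] [ 412.1 -200.3  176. ] [ 414.5 -211.8   74. ]
((361.0, 238.50003051757812), (1.64398992061615, 16.27549934387207), 80.53767395019531)
[array([ 410.4, -177.8]), array([ 418.6, -224.1]), array([ 414. , -224.9]), array([ 405.7, -178.6])]
[428 249  10  10  26] [432.1 253.9] [ 370.5 -406.5  176. ] [ 369.5 -435.2   74. ]
((433.5000305175781, 253.5), (4.242640495300293, 11.31370735168457), 45.0)
[array([ 364.4, -394.6]), array([ 387.5, -418.2]), array([ 379. , -426.7]), array([ 355.9, -403.1])]
[358 312  21  12  71] [367.5 318.3] [ 188.3 -220.   176. ] [ 172.  -233.1   74. ]
((367.6600036621094, 318.1200256347656), (21.003585815429688, 4.5596699714660645), 22.833650588989258)
[array([ 193.9, -190.5]), array([ 205.5, -195.5]), array([ 183.6, -250.3]), array([ 172. , -245.2])]
```

View pics/za.png

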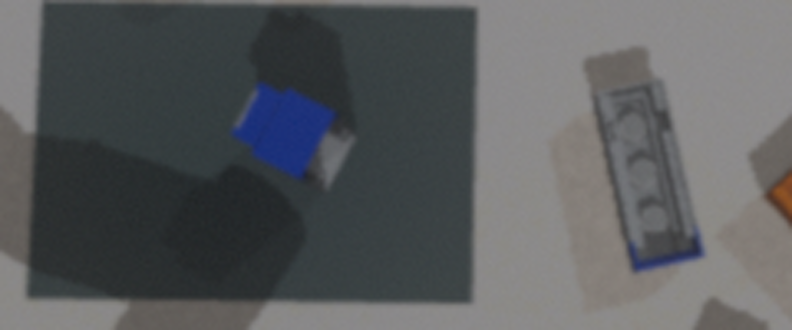

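View pics/zb.png

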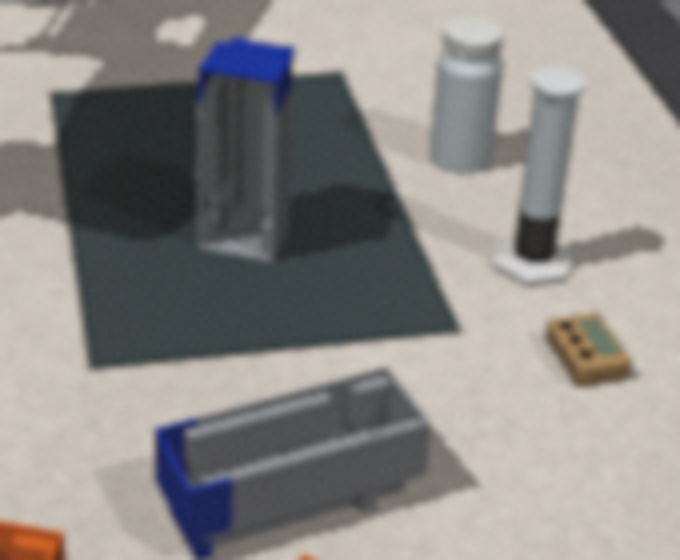

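Run:
```python
from h import *
np.set_printoptions(precision=1,suppress=True)
t=load('top0')
a=cv2.resize(t['img'][175:230,220:290,::-1],None,fx=10,fy=10,interpolation=cv2.INTER_CUBIC)
cv2.imwrite('pics/zc.png',a)
b=cv2.resize(t['img'][170:250,330:390,::-1],None,fx=7,fy=7,interpolation=cv2.INTER_CUBIC)
cv2.imwrite('pics/zd.png',b)
```

```text
(no output)
```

View pics/zc.png

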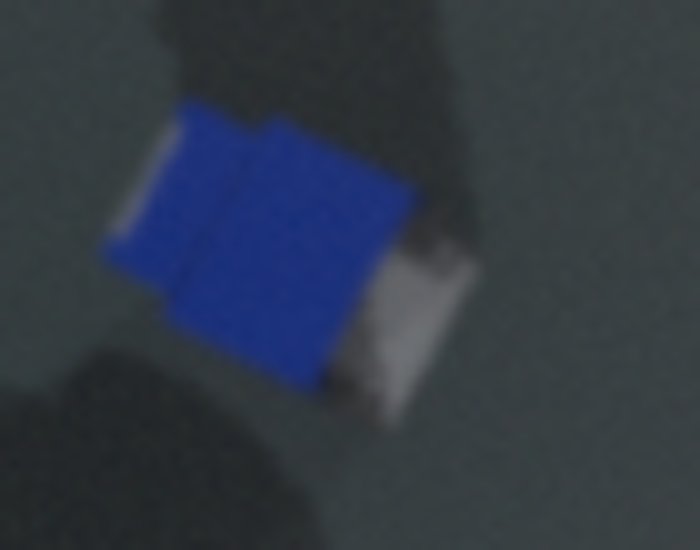

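View pics/zd.png

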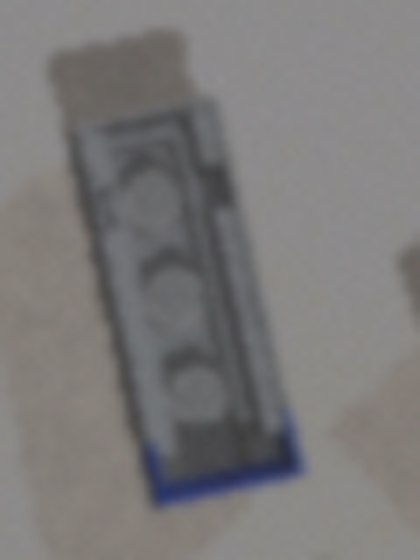

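Run:
```python
from h import *
np.set_printoptions(precision=2,suppress=True)
t=load('top0');s=load('side0')
up=lambda p,f,o:(o[0]+(p[0]+.5)/f-.5,o[1]+(p[1]+.5)/f-.5)
A,B,C,D=[onz(t,*up(p,10,(220,175)),176)[:2] for p in [(275,115),(422,190),(312,392),(165,320)]]
print(A,B,C,D,[np.linalg.norm(v) for v in (B-A,C-B,D-C,A-D)])
n=(B-A)+(C-D);zt=n/np.linalg.norm(n); w=(A-D)+(B-C); w/=np.linalg.norm(w); print('zt',zt,np.degrees(np.arctan2(*zt[::-1])),'w',np.degrees(np.arctan2(*w[::-1])))
mid=(B+C)/2; print('rim mid',mid,'center',mid-37*zt)
E_=[onz(t,*up(p,7,(330,170)),74)[:2] for p in [(70,130),(208,98),(300,472),(155,505)]]
a,b,c,d=E_; print(E_,[np.linalg.norm(v) for v in (b-a,c-b,d-c,a-d)])
v=(c+d-a-b); print('full x az',np.degrees(np.arctan2(v[1],v[0])),'c',sum(E_)/4)
# side check
for z in (176,0): print(proj(s,[*(mid),z]),proj(s,[*(B),z]),proj(s,[*C,z]))
for p in [(222,135),(279,128)]: print(onz(t,*p,100))
```

```text
[559.89 130.68] [538.54  87.46] [479.34 117.43] [499.61 160.39] [np.float64(48.201936452176994), np.float64(66.34541285633097), np.float64(47.50140367809758), np.float64(67.19598266795285)]
zt [-0.43 -0.9 ] -115.7786217116333 w -26.54378498515713
rim mid [508.94 102.44] center [525.03 135.76]
[array([ 572.38, -144.8 ]), array([ 587.94, -207.26]), array([ 419.72, -248.67]), array([ 404.28, -183.88])] [np.float64(64.36248565992341), np.float64(173.24677607167897), np.float64(66.60799872450778), np.float64(172.58697432927605)]
full x az -166.5417523540436 c [ 496.08 -196.15]
[309.99 157.93] [320.09 159.57] [300.01 156.32]
[309.51 203.41] [318.85 205.15] [300.27 201.68]
[731.02 226.06 100.  ]
[756.71  48.71 100.  ]
```

```bash
cat > plan.py <<'E'
from h import *
def toolR(azy,tilt):
    "jaw az deg; tilt deg of tool z from down towards tool x"
    a=np.radians(azy); y=np.array([np.cos(a),np.sin(a),0]); z=np.array([0,0,-1.]); x=np.cross(y,z)
    return R.from_matrix(np.c_[x,y,z])*R.from_euler('y',tilt,degrees=True)
def plan(p1,r1,n,p0=None,r0=None):
    o=bot.get_obs()
    p0=np.array(o['eef_pos']) if p0 is None else np.array(p0,float); r0=R.from_quat(o['tcp_rot']) if r0 is None else r0
    rv=(r0.inv()*r1).as_rotvec(); p1=np.array(p1,float)
    # turn is constant in body; print shifts
    print('turn/row',np.round(np.degrees(rv)/n,2).tolist())
    for i in range(n):
        ri=r0*R.from_rotvec(rv*i/n); print(np.round(ri.inv().apply(p1-p0)/n/10,2).tolist(), end=' ')
    print()
def st():
    o=bot.get_obs(); r=R.from_quat(o['tcp_rot']).as_matrix()
    print('t %.2f'%o['t'],'p',np.round(o['eef_pos'],1),'az %.1f tilt z'%np.degrees(np.arctan2(r[1,1],r[0,1])),np.round(r[:,2],3),'yz %.3f'%r[2,1],'q',np.round(o['qpos'],2),'F',np.round(o['ft_force'],1),'op %.1f'%o['opening'])
E
python3 - <<'E'
from plan import *
st()
plan([440,-20,330],toolR(-26,0),15,p0=[223.8,529.6,330])
E
```

```text
t 0.15 p [223.5 529.1 204.6] az 67.1 tilt z [-0.001 -0.001 -1.   ] yz -0.002 q [ 1.02  0.21  1.54 -0.    1.39 -0.15] F [ 0.1 -0.6  0.2] op 94.1
turn/row [-0.01, 0.0, 6.21]
[-2.75, -2.81, 0.0] [-3.04, -2.5, 0.0] [-3.29, -2.16, 0.0] [-3.51, -1.79, 0.0] [-3.68, -1.4, 0.0] [-3.81, -0.99, 0.0] [-3.9, -0.57, 0.0] [-3.93, -0.15, 0.0] [-3.93, 0.28, 0.0] [-3.87, 0.7, 0.0] [-3.78, 1.11, 0.0] [-3.63, 1.52, 0.0] [-3.45, 1.9, 0.0] [-3.22, 2.26, -0.0] [-2.96, 2.6, -0.0]
```

Request:
arm_command:
  commands:
    - [[0, 0, 0], [0, 0, -4.2], 1]
    - [[0, 0, 0], [0, 0, -4.2], 1]
    - [[0, 0, 0], [0, 0, -4.2], 1]

```text
t: 0.45
eef_pos: [223.5, 529.1, 332.0]
tcp_rot: [0.199, 0.98, -0.001, -0.0]
ft_force: [-0.5, 0.2, 0.4]
opening: 94.0
```

Request:
arm_command:
  commands:
    - [[0, 0, 6.2], [-2.75, -2.8, 0], 1]
    - [[0, 0, 6.2], [-3.05, -2.5, 0], 1]
    - [[0, 0, 6.2], [-3.3, -2.15, 0], 1]
    - [[0, 0, 6.2], [-3.5, -1.8, 0], 1]
    - [[0, 0, 6.2], [-3.7, -1.4, 0], 1]
    - [[0, 0, 6.2], [-3.8, -1, 0], 1]
    - [[0, 0, 6.2], [-3.9, -0.55, 0], 1]
    - [[0, 0, 6.2], [-3.95, -0.15, 0], 1]
    - [[0, 0, 6.2], [-3.95, 0.3, 0], 1]
    - [[0, 0, 6.2], [-3.85, 0.7, 0], 1]

```text
t: 1.45
eef_pos: [368.7, 161.8, 331.3]
tcp_rot: [0.677, 0.736, 0.0, 0.0]
ft_force: [0.9, -0.2, -0.7]
opening: 93.9
```

Request:
arm_command:
  commands:
    - [[0, 0, 6.2], [-3.8, 1.1, 0], 1]
    - [[0, 0, 6.2], [-3.65, 1.5, 0], 1]
    - [[0, 0, 6.2], [-3.45, 1.9, 0], 1]
    - [[0, 0, 6.2], [-3.2, 2.25, 0], 1]
    - [[0, 0, 6.2], [-2.95, 2.6, 0], 1]

```text
t: 1.95
eef_pos: [440.8, -21.5, 331.2]
tcp_rot: [0.849, 0.529, 0.0, -0.0]
ft_force: [0.6, 1.1, -0.7]
opening: 93.9
```

Run:
```python
from plan import *
st()
cap('wrist','w1')
az=-26.2;h=np.array([np.cos(np.radians(az+90)),np.sin(np.radians(az+90)),0])
g=np.array([525,136,88.])-10*h+[0,0,10]
Rt=toolR(az,60);tz=Rt.as_matrix()[:,2]; print('g',g,'tz',tz)
plan(g-115*tz,Rt,8)
```

```text
t 1.95 p [440.8 -21.5 331.2] az -26.2 tilt z [-0.  0. -1.] yz -0.000 q [-0.25 -0.16  1.66  0.    1.64  0.21] F [ 0.6  1.1 -0.7] op 93.9
g [520.58494147 127.0274163   98.        ] tz [ 0.38235528  0.77704854 -0.5       ]
turn/row [0.05, 7.53, -0.04]
[0.92, 0.01, 2.19] [0.62, 0.02, 2.29] [0.32, 0.02, 2.35] [0.01, 0.02, 2.37] [-0.3, 0.02, 2.35] [-0.61, 0.02, 2.29] [-0.9, 0.03, 2.19] [-1.18, 0.03, 2.06]
```

View pics/w1.png

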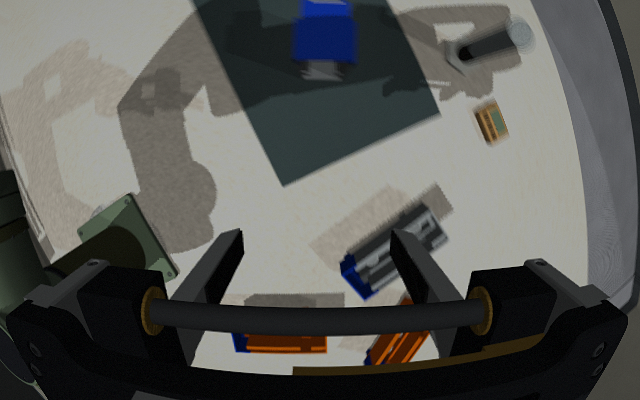

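Request:
arm_command:
  commands:
    - [[0, 7.5, 0], [0.9, 0, 2.2], 1]
    - [[0, 7.5, 0], [0.6, 0, 2.3], 1]
    - [[0, 7.5, 0], [0.3, 0, 2.35], 1]
    - [[0, 7.5, 0], [0, 0, 2.35], 1]

```text
t: 2.4
eef_pos: [456.9, 12.5, 243.9]
tcp_rot: [0.818, 0.512, 0.222, -0.137]
ft_force: [0.7, -0.5, -0.8]
opening: 93.8
```

Run:
```python
from plan import *
st()
```

```text
t 2.40 p [456.9  12.5 243.9] az -25.9 tilt z [ 0.223  0.452 -0.864] yz 0.003 q [-0.57 -0.16  1.94  0.53  1.45 -0.21] F [ 0.7 -0.5 -0.8] op 93.8
```

Request:
arm_command:
  commands:
    - [[0, 7.5, 0], [-0.3, 0, 2.35], 1]
    - [[0, 7.5, 0], [-0.6, 0, 2.3], 1]
    - [[0, 7.5, 0], [-0.9, 0, 2.2], 1]
    - [[0, 7.5, 0], [-1.2, 0, 2.05], 1]

```text
t: 2.8
eef_pos: [473.0, 44.7, 156.1]
tcp_rot: [0.733, 0.459, 0.426, -0.264]
ft_force: [-0.5, -0.5, -0.2]
opening: 94.0
```

Run:
```python
from plan import *
st()
cap('wrist','w2')
```

```text
t 2.80 p [473.   44.7 156.1] az -26.0 tilt z [ 0.382  0.779 -0.497] yz 0.004 q [-0.79  0.2   2.1   0.97  1.45 -0.79] F [-0.5 -0.5 -0.2] op 94.0
```

View pics/w2.png

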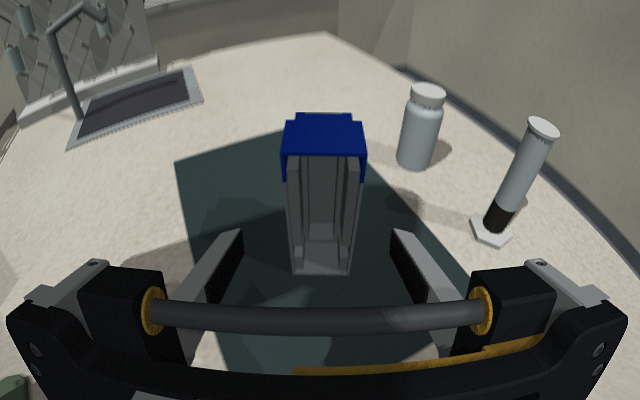

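Run:
```python
from plan import *
np.set_printoptions(precision=1,suppress=True)
w=load('w2');az=-26.2;a=np.radians(az);y=np.array([np.cos(a),np.sin(a),0])
o=bot.get_obs()
for p,z in [((291,275),0),((352,275),0),((284.5,155),176),((366,156.5),176)]:
    P=onz(w,*p,z,True); print(P,'lat rel tcp',(P-o['eef_pos'])@y)
for P in [(538.5,87.5,176),(479.3,117.4,176),(538.5,87.5,0),(479.3,117.4,0)]: print(proj(w,P,True))
st()
Rt=toolR(az,60);g=np.array([520.6,127,98]);plan(g+19*Rt.as_matrix()[:,2],Rt,5)
```

```text
[477.4 121.7   0. ] lat rel tcp -24.558318522770428
[541.5  90.4  -0. ] lat rel tcp 46.845312999219075
[480.1 115.  176. ] lat rel tcp -19.14679594395884
[533.6  87.5 176. ] lat rel tcp 41.03016993185447
[371.4 154.9]
[282.3 153.6]
[351.  277.9]
[294.  277.3]
t 2.85 p [468.4  47.8 146.4] az -26.1 tilt z [ 0.4  0.8 -0.5] yz -0.022 q [-0.8  0.2  2.1  1.   1.4 -0.8] F [-5.8 -0.2 -8. ] op 94.2
turn/row [-0.14, -0.12, -0.21]
[0.08, 0.27, 2.49] [0.08, 0.26, 2.49] [0.09, 0.25, 2.49] [0.09, 0.25, 2.49] [0.1, 0.24, 2.49]
```

Run:
```python
from plan import *
st()
cap('wrist','w3');st();cap('side','s3');st();print(bot.get_obs()['dq'],bot.get_obs()['tau'],bot.get_obs()['wrist_torque'])
```

```text
t 2.85 p [468.4  47.8 146.4] az -26.1 tilt z [ 0.374  0.787 -0.49 ] yz -0.022 q [-0.79  0.22  2.11  0.97  1.45 -0.79] F [-5.8 -0.2 -8. ] op 94.2
t 2.90 p [468.   47.9 149. ] az -26.0 tilt z [ 0.371  0.785 -0.495] yz -0.022 q [-0.79  0.21  2.11  0.97  1.45 -0.78] F [-0.7  1.  -0. ] op 94.0
t 2.95 p [470.   46.7 152.8] az -26.0 tilt z [ 0.374  0.783 -0.498] yz -0.013 q [-0.79  0.2   2.11  0.97  1.45 -0.78] F [ 0.3 -0.3  0.4] op 93.9
[ 0.02971347 -0.15732134 -0.06982104  0.01791624  0.01390452  0.01907899] [ -0.64026022 -22.34342694 -15.75444102   2.20157973   2.23066315
  -0.18679306] [-0.37720597  0.19215601  0.05644329]
```

View pics/s3.png

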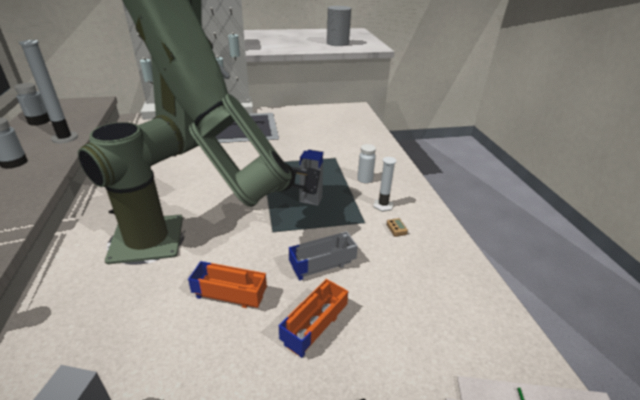

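Request:
arm_command:
  commands:
    - [[0, 0, 0], [0, 0, 0], 1]
    - [[0, 0, 0], [0, 0, 0], 1]

```text
t: 3.15
eef_pos: [473.9, 44.4, 159.0]
tcp_rot: [0.733, 0.462, 0.424, -0.262]
ft_force: [-0.0, -0.2, 0.1]
opening: 93.8
```

Run:
```python
from plan import *
np.set_printoptions(precision=1,suppress=True)
st()
cap('wrist','w4')
az=-26.2;Rt=toolR(az,60);g=np.array([520.6,127,98]);plan(g+19*Rt.as_matrix()[:,2],Rt,6)
```

```text
t 3.15 p [473.9  44.4 159. ] az -25.8 tilt z [ 0.4  0.8 -0.5] yz 0.008 q [-0.8  0.2  2.1  1.   1.4 -0.8] F [-0.  -0.2  0.1] op 93.8
turn/row [-0.01, 0.04, 0.11]
[-0.09, 0.09, 2.19] [-0.09, 0.09, 2.19] [-0.09, 0.09, 2.19] [-0.09, 0.09, 2.19] [-0.09, 0.09, 2.19] [-0.09, 0.09, 2.19]
```

View pics/w4.png

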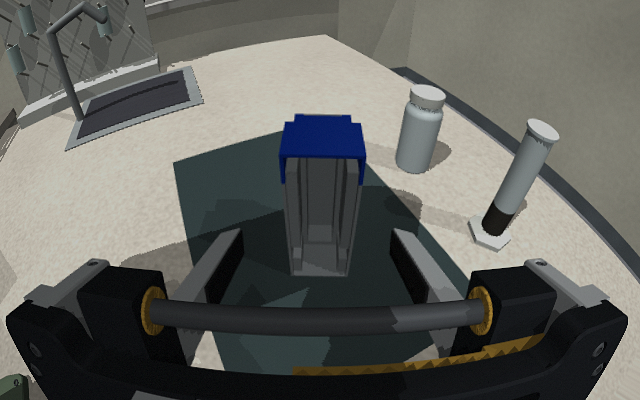

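Request:
arm_command:
  commands:
    - [[0, 0, 0], [-0.05, 0.05, 1], 1]
    - [[0, 0, 0.2], [-0.1, 0.1, 1.8], 1]
    - [[0, 0, 0.2], [-0.1, 0.1, 2], 1]
    - [[0, 0, 0.2], [-0.1, 0.1, 2], 1]
    - [[0, 0, 0], [-0.1, 0.1, 2], 1]
    - [[0, 0, 0], [-0.05, 0.05, 1.7], 1]
    - [[0, 0, 0], [-0.05, 0.05, 1.2], 1]
    - [[0, 0, 0], [0, 0, 0.8], 1]
    - [[0, 0, 0], [0, 0, 0.5], 1]
    - [[0, 0, 0], [0, 0, 0.2], 1]

```text
t: 4.2
eef_pos: [526.2, 143.5, 85.5]
tcp_rot: [0.736, 0.456, 0.422, -0.267]
ft_force: [0.4, -0.4, -0.7]
opening: 93.9
```

Request:
arm_command:
  commands:
    - [[0, 0, 0], [0, 0, 0], 1]
    - [[0, 0, 0], [0, 0, 0], 1]

```text
t: 4.4
eef_pos: [526.2, 142.8, 85.5]
tcp_rot: [0.737, 0.456, 0.423, -0.267]
ft_force: [-0.0, -0.1, -0.3]
opening: 93.7
```

Run:
```python
from plan import *
st()
cap('wrist','w5')
az=-26.2;Rt=toolR(az,60);g=np.array([520.6,127,98]);plan(g+19*Rt.as_matrix()[:,2],Rt,1)
```

```text
t 4.40 p [526.2 142.8  85.5] az -26.2 tilt z [ 0.379  0.779 -0.5  ] yz -0.009 q [-0.51  0.38  2.09  1.19  1.2  -0.83] F [-0.  -0.1 -0.3] op 93.7
turn/row [-0.21, 0.0, -0.45]
[0.25, 0.19, -0.17]
```

View pics/w5.png

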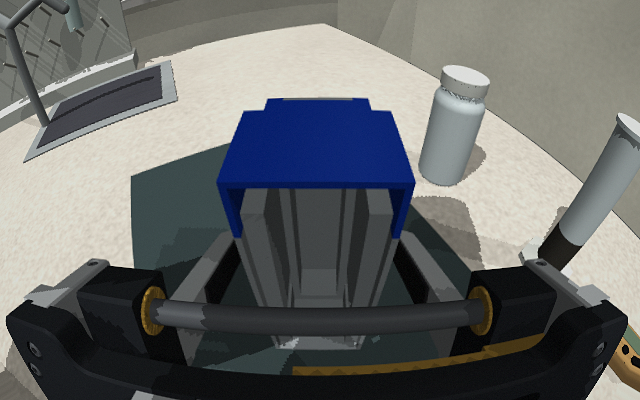

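Request:
arm_command:
  commands:
    - [[0, 0, 0], [0, 0.1, 0], 0.55]
    - [[0, 0, 0], [0, 0, 0], 0.55]
    - [[0, 0, 0], [0, 0, 0], 0.55]
    - [[0, 0, 0], [0, 0, 0], -1]
    - [[0, 0, 0], [0, 0, 0], -1]
    - [[0, 0, 0], [0, 0, 0], -1]
  newtons: 10

```text
t: 5.05
eef_pos: [526.9, 142.8, 85.4]
tcp_rot: [0.736, 0.456, 0.422, -0.267]
ft_force: [0.1, -0.1, 0.6]
opening: 66.2
```

Request:
arm_command:
  commands:
    - [[0, 0, 0], [0, 0, 0], -1]
    - [[0, 0, 0], [0, 0, 0], -1]
    - [[0, 0, 0], [0, 0, 0], -1]
  newtons: 30

```text
t: 5.35
eef_pos: [527.0, 142.8, 85.4]
tcp_rot: [0.736, 0.456, 0.422, -0.267]
ft_force: [-0.4, -0.8, 0.5]
opening: 65.9
```

Run:
```python
from plan import *
st()
cap('wrist','w6')
```

```text
t 5.35 p [527.  142.8  85.4] az -26.2 tilt z [ 0.378  0.779 -0.5  ] yz -0.009 q [-0.51  0.38  2.09  1.19  1.2  -0.83] F [-0.4 -0.8  0.5] op 65.9
```

View pics/w6.png

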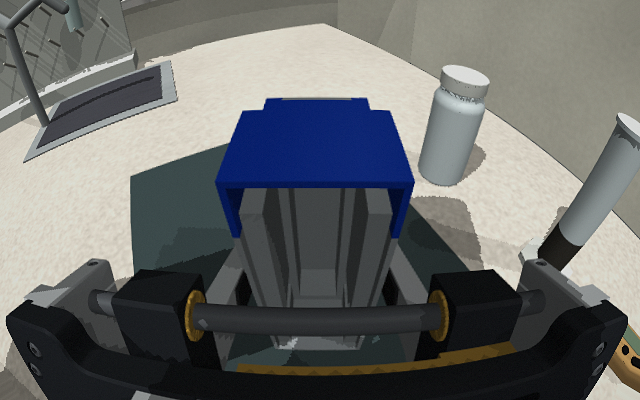

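Request:
arm_command:
  commands:
    - [[0, 0, 0], [0.35, 0, -0.2], -1]
    - [[0, 0, 0], [0.7, 0, -0.4], -1]
    - [[0, 0, 0], [0.9, 0, -0.5], -1]
    - [[0, 0, 0], [0.9, 0, -0.5], -1]
    - [[0, 0, 0], [0.7, 0, -0.4], -1]
    - [[0, 0, 0], [0.35, 0, -0.2], -1]
    - [[0, 0, 0], [0, 0, 0], -1]

```text
t: 6.1
eef_pos: [527.9, 142.8, 130.9]
tcp_rot: [0.736, 0.456, 0.423, -0.267]
ft_force: [0.0, 0.5, -2.1]
opening: 66.0
```

Run:
```python
from plan import *
st()
cap('side','s7')
```

```text
t 6.10 p [527.9 142.8 130.9] az -26.2 tilt z [ 0.379  0.779 -0.5  ] yz -0.007 q [-0.51  0.27  2.09  1.15  1.25 -0.72] F [ 0.   0.5 -2.1] op 66.0
```

View pics/s7.png

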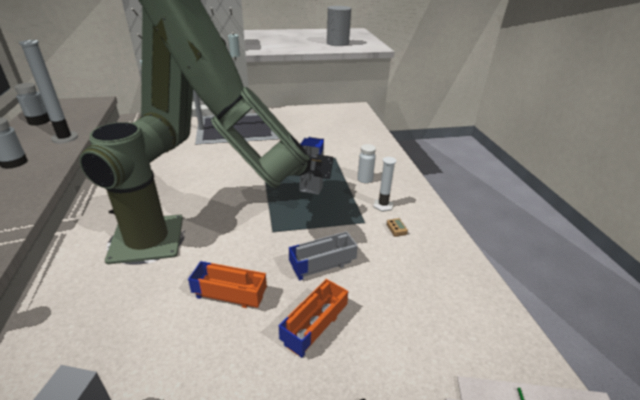

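Request:
arm_command:
  commands:
    - [[0, -4, 0], [0, 0, 0], -1]
    - [[0, -7, 0], [0, 0, 0], -1]
    - [[0, -8, 0], [0, 0, 0], -1]
    - [[0, -8, 0], [0, 0, 0], -1]
    - [[0, -8, 0], [0, 0, 0], -1]
    - [[0, -8, 0], [0, 0, 0], -1]

```text
t: 6.75
eef_pos: [527.1, 142.9, 130.7]
tcp_rot: [0.841, 0.522, 0.121, -0.08]
ft_force: [-0.6, 0.1, -2.4]
opening: 66.3
```

Request:
arm_command:
  commands:
    - [[0, -8, 0], [0, 0, 0], -1]
    - [[0, -8, 0], [0, 0, 0], -1]
    - [[0, -8, 0], [0, 0, 0], -1]
    - [[0, -8, 0], [0, 0, 0], -1]
    - [[0, -7, 0], [0, 0, 0], -1]
    - [[0, -5, 0], [0, 0, 0], -1]
    - [[0, -3, 0], [0, 0, 0], -1]
    - [[0, 0, 0], [0, 0, 0], -1]

```text
t: 7.55
eef_pos: [526.2, 144.5, 127.3]
tcp_rot: [0.818, 0.512, -0.224, 0.132]
ft_force: [-0.5, 0.0, -2.7]
opening: 66.0
```

Run:
```python
from plan import *
st()
cap('side','s8');cap('wrist','w8');cap('top','t8')
plan([527,143,45],toolR(-26.2,-30),5)
```

```text
t 7.55 p [526.2 144.5 127.3] az -26.1 tilt z [-0.232 -0.445 -0.865] yz -0.014 q [ 0.33  0.52  1.38 -0.36  1.63  0.83] F [-0.5  0.  -2.7] op 66.0
turn/row [-0.11, -0.0, 0.05]
[0.85, 0.02, 1.46] [0.85, 0.01, 1.46] [0.85, 0.01, 1.46] [0.85, 0.01, 1.46] [0.85, 0.0, 1.46]
```

View pics/s8.png

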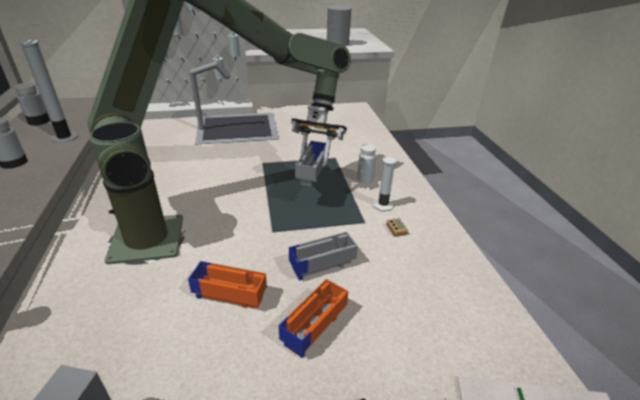

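View pics/w8.png

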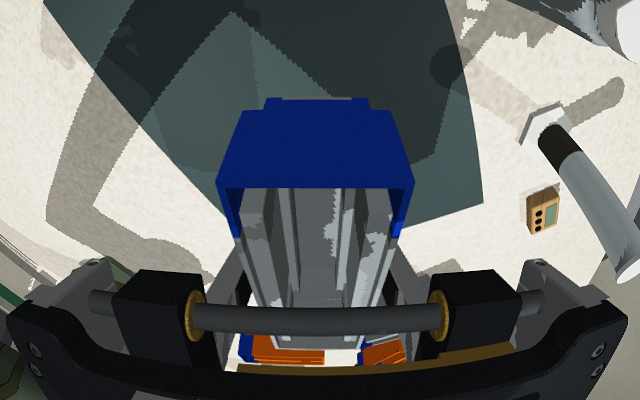

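Request:
arm_command:
  commands:
    - [[-0.2, 0, 0], [0.5, 0, 0.85], -1]
    - [[-0.3, 0, 0], [1, 0, 1.75], -1]
    - [[0, 0, 0], [1, 0, 1.75], -1]
    - [[0, 0, 0], [1, 0, 1.75], -1]
    - [[0, 0, 0], [0.5, 0, 0.85], -1]
    - [[0, 0, 0], [0.25, 0, 0.45], -1]
    - [[0, 0, 0], [0, 0, 0], -1]

```text
t: 8.4
eef_pos: [526.8, 142.6, 44.5]
tcp_rot: [0.819, 0.512, -0.22, 0.136]
ft_force: [0.4, 0.1, -1.5]
opening: 66.6
```

Request:
arm_command:
  commands:
    - [[0, 0, 0], [0, 0, 0], -1]

```text
t: 8.5
eef_pos: [527.8, 143.1, 45.7]
tcp_rot: [0.819, 0.512, -0.219, 0.137]
ft_force: [-0.1, 0.7, -1.9]
opening: 65.9
```

Run:
```python
from plan import *
st()
```

```text
t 8.50 p [527.8 143.1  45.7] az -26.0 tilt z [-0.219 -0.449 -0.867] yz -0.000 q [ 0.33  0.62  1.42 -0.36  1.49  0.88] F [-0.1  0.7 -1.9] op 65.9
```

Request:
arm_command:
  commands:
    - [[0, 0, 0], [0.15, 0, 0.26], -1]
    - [[0, 0, 0], [0.15, 0, 0.26], -1]
    - [[0, 0, 0], [0.1, 0, 0.17], -1]
    - [[0, 0, 0], [0.1, 0, 0.17], -1]
    - [[0, 0, 0], [0.05, 0, 0.09], -1]
    - [[0, 0, 0], [0.05, 0, 0.09], -1]
    - [[0, 0, 0], [0.05, 0, 0.09], -1]

```text
t: 9.2
eef_pos: [527.1, 143.0, 31.6]
tcp_rot: [0.819, 0.512, -0.22, 0.137]
ft_force: [-0.2, -0.0, -2.4]
opening: 66.3
```

Request:
arm_command:
  commands:
    - [[0, 0, 0], [0.05, 0, 0.09], -1]
    - [[0, 0, 0], [0, 0, 0], -1]

```text
t: 9.4
eef_pos: [527.2, 143.0, 30.8]
tcp_rot: [0.819, 0.512, -0.22, 0.137]
ft_force: [-0.1, -0.1, -1.1]
opening: 66.1
```

Request:
arm_command:
  commands:
    - [[0, 0, 0], [0.05, 0, 0.09], -1]
    - [[0, 0, 0], [0, 0, 0], -1]

```text
t: 9.6
eef_pos: [527.2, 143.0, 30.8]
tcp_rot: [0.819, 0.512, -0.22, 0.137]
ft_force: [-1.0, 0.7, 5.1]
opening: 66.1
```

Request:
arm_command:
  commands:
    - [[0, 0, 0], [0.05, 0, 0.09], -1]
    - [[0, 0, 0], [0, 0, 0], -1]

```text
t: 9.8
eef_pos: [527.5, 142.8, 30.5]
tcp_rot: [0.819, 0.512, -0.22, 0.137]
ft_force: [-0.8, 0.7, 6.5]
opening: 66.1
```

Request:
arm_command:
  commands:
    - [[0, 0, 0], [0, 0, 0], -1]
    - [[0, 0, 0], [0, 0, 0], -1]
  newtons: 3

```text
t: 10.0
eef_pos: [527.7, 143.0, 29.5]
tcp_rot: [0.819, 0.512, -0.219, 0.137]
ft_force: [-1.1, 0.2, 4.9]
opening: 66.0
```

Request:
arm_command:
  commands:
    - [[0, 0, 0], [0, 0, 0], 0.6]
    - [[0, 0, 0], [0, 0, 0], 1]
    - [[0, 0, 0], [0, 0, 0], 1]
    - [[0, 0, 0], [0, 0, 0], 1]
    - [[0, 0, 0], [0, 0, -1], 1]
    - [[0, 0, 0], [0, 0, -2.5], 1]
    - [[0, 0, 0], [0, 0, -3], 1]
    - [[0, 0, 0], [0, 0, -3], 1]
    - [[0, 0, 0], [0, 0, -1.5], 1]
    - [[0, 0, 0], [0, 0, -0.5], 1]

```text
t: 11.0
eef_pos: [553.9, 195.8, 130.4]
tcp_rot: [0.819, 0.513, -0.218, 0.137]
ft_force: [-0.4, 0.3, 0.4]
opening: 94.1
```

Run:
```python
from plan import *
st()
cap('side','s9');cap('wrist','w9');cap('top','t9')
```

```text
t 11.00 p [553.9 195.8 130.4] az -25.9 tilt z [-0.216 -0.448 -0.868] yz 0.001 q [ 0.39  0.61  1.25 -0.34  1.68  0.87] F [-0.4  0.3  0.4] op 94.1
```

View pics/s9.png

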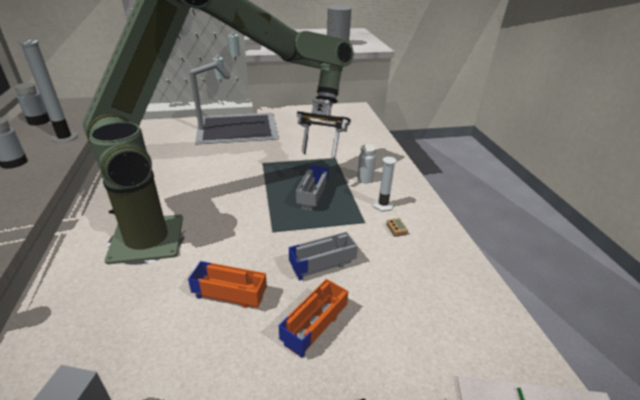

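View pics/w9.png

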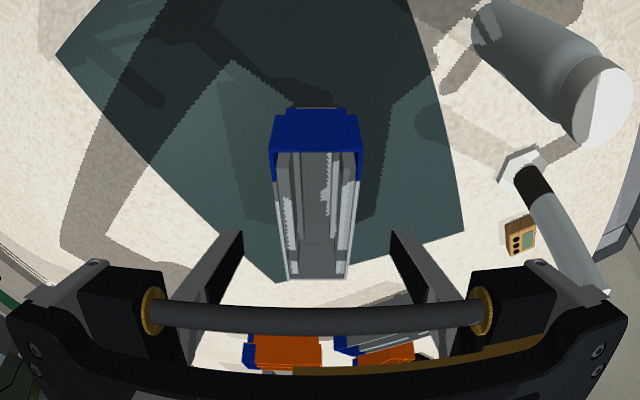

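Run:
```python
from plan import *
plan([380,-220,320],toolR(-76.5,0),13,p0=[554.2,196.2,131])
```

```text
turn/row [1.01, 2.16, 3.8]
[-3.73, 0.19, 0.48] [-3.72, 0.45, 0.33] [-3.69, 0.7, 0.18] [-3.64, 0.94, 0.03] [-3.57, 1.18, -0.13] [-3.48, 1.41, -0.28] [-3.36, 1.63, -0.44] [-3.23, 1.84, -0.59] [-3.07, 2.04, -0.75] [-2.9, 2.22, -0.9] [-2.71, 2.39, -1.04] [-2.51, 2.54, -1.19] [-2.28, 2.68, -1.32]
```

Request:
arm_command:
  commands:
    - [[1, 2.15, 3.8], [-3.7, 0.2, 0.45], 1]
    - [[1, 2.15, 3.8], [-3.7, 0.45, 0.3], 1]
    - [[1, 2.15, 3.8], [-3.7, 0.7, 0.2], 1]
    - [[1, 2.15, 3.8], [-3.65, 0.95, 0], 1]
    - [[1, 2.15, 3.8], [-3.55, 1.2, -0.15], 1]
    - [[1, 2.15, 3.8], [-3.5, 1.4, -0.3], 1]
    - [[1, 2.15, 3.8], [-3.35, 1.65, -0.45], 1]
    - [[1, 2.15, 3.8], [-3.25, 1.85, -0.6], 1]
    - [[1, 2.15, 3.8], [-3.05, 2.05, -0.75], 1]
    - [[1, 2.15, 3.8], [-2.9, 2.2, -0.9], 1]

```text
t: 12.15
eef_pos: [417.0, -126.0, 273.4]
tcp_rot: [0.975, 0.214, -0.054, 0.033]
ft_force: [-0.5, -0.4, 0.1]
opening: 94.0
```

Request:
arm_command:
  commands:
    - [[1, 2.15, 3.8], [-2.7, 2.4, -1.05], 1]
    - [[1, 2.15, 3.8], [-2.5, 2.55, -1.2], 1]
    - [[0.5, 1.1, 1.9], [-1.2, 1.3, -0.65], 1]
    - [[0.5, 1.1, 1.9], [-1.1, 1.35, -0.65], 1]
    - [[0, 0, 0], [0, 0, 0], 1]
    - [[0, 0, 0], [0, 0, 0], 1]
    - [[0, 0, 0], [0, 0, 0], 1]

```text
t: 12.85
eef_pos: [377.9, -219.6, 316.7]
tcp_rot: [0.993, 0.118, -0.001, 0.0]
ft_force: [0.1, -0.2, -1.1]
opening: 93.8
```

Run:
```python
from plan import *
st()
cap('wrist','w10');cap('top','t10');st()
```

```text
t 12.85 p [ 377.9 -219.6  316.7] az -76.4 tilt z [-0.001 -0.001 -1.   ] yz 0.001 q [-0.72 -0.16  1.69 -0.    1.61  0.61] F [ 0.1 -0.2 -1.1] op 93.8
t 12.95 p [ 378.3 -219.5  317.1] az -76.4 tilt z [-0.    -0.001 -1.   ] yz 0.001 q [-0.72 -0.16  1.69 -0.    1.61  0.61] F [-0.6  0.9 -0.1] op 94.1
```

View pics/w10.png

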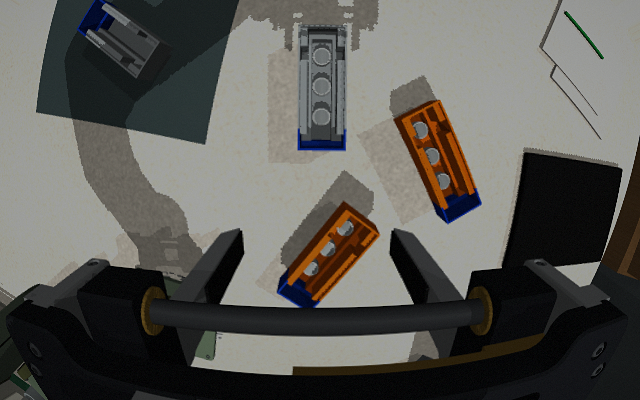

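View pics/t10.png

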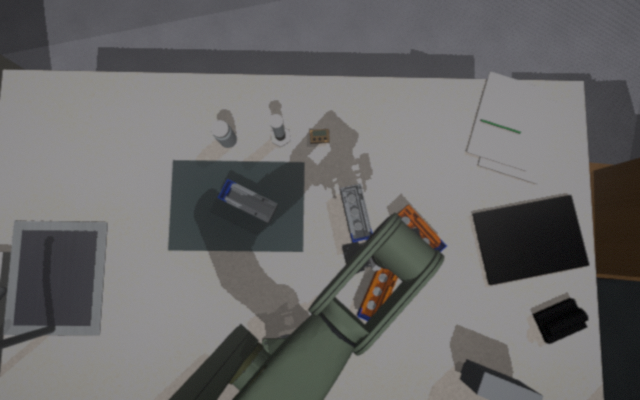

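Run:
```python
from h import *
w=load('w10');t=load('t10')
a=cv2.resize(w['img'][15:165,280:370,::-1],None,fx=4,fy=4,interpolation=cv2.INTER_CUBIC)
b=cv2.resize(w['img'][0:100,70:180,::-1],None,fx=4,fy=4,interpolation=cv2.INTER_CUBIC)
b=cv2.copyMakeBorder(b,0,200,0,0,cv2.BORDER_CONSTANT)
cv2.imwrite('pics/ze.png',np.hstack([a,b]))
c=cv2.resize(t['img'][170:230,210:290,::-1],None,fx=9,fy=9,interpolation=cv2.INTER_CUBIC)
cv2.imwrite('pics/zf.png',c)
```

```text
(no output)
```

View pics/ze.png

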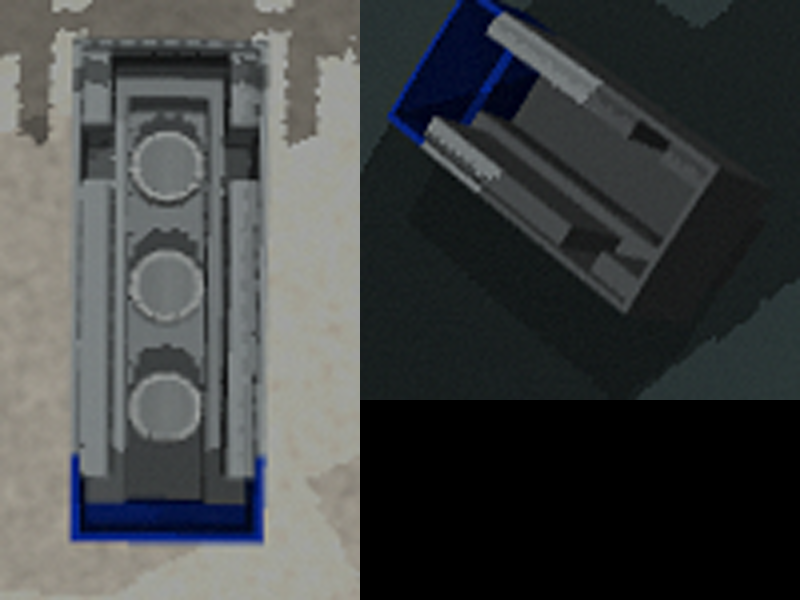

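View pics/zf.png

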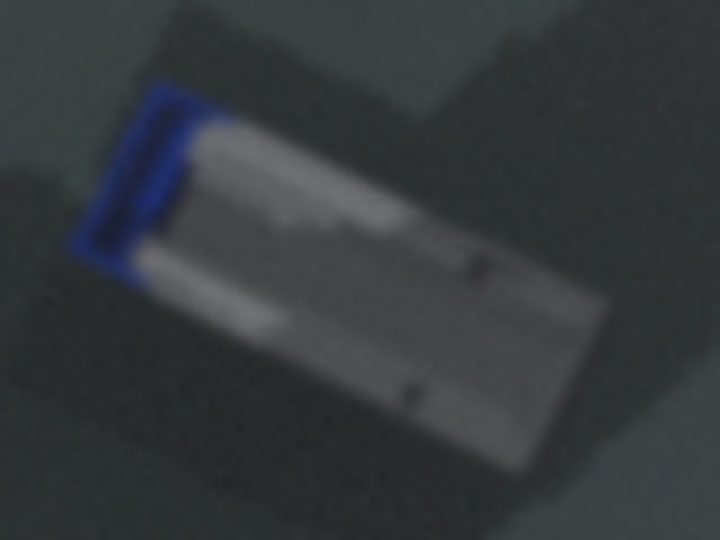

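Run:
```python
from h import *
np.set_printoptions(precision=2,suppress=True)
up=lambda p,f,o:(o[0]+(p[0]+.5)/f-.5,o[1]+(p[1]+.5)/f-.5)
def rep(E,n):
    a,b,c,d=E; print(n,[round(float(np.linalg.norm(v)),1) for v in (b-a,c-b,d-c,a-d)]); 
    v=(c+d-a-b); u=(b-a+c-d); print('x az',np.degrees(np.arctan2(v[1],v[0])),'y-dir az',np.degrees(np.arctan2(u[1],u[0])),'c',sum(E)/4)
w=load('w10');t=load('t10');t0=load('top0')
rep([onz(w,*up(p,4,(280,15)),74,True)[:2] for p in [(73,40),(268,40),(264,542),(71,542)]],'full wrist')
rep([onz(t,*up(p,9,(210,170)),74)[:2] for p in [(520,472),(608,298),(160,82),(72,250)]],'empty top')
rep([onz(w,*up((p[0]-360,p[1]),4,(70,0)),74,True)[:2] for p in [(628,312),(718,165),(470,-8),(388,118)]],'empty wrist')
```

```text
full wrist [66.1, 175.8, 66.1, 175.5]
x az -166.71972204346486 y-dir az -76.14825138685912 c [ 495.43 -197.63]
empty top [67.6, 174.8, 66.0, 174.7]
x az 64.73983120202378 y-dir az -25.358655086025507 c [530.16 144.7 ]
empty wrist [65.0, 171.2, 64.4, 176.5]
x az 64.90512791843487 y-dir az -26.112664969229954 c [528.36 146.44]
```

Run:
```python
from plan import *
plan([529,145,190],toolR(-25.7,0),13,p0=[378.2,-219.5,317.1])
```

```text
turn/row [0.0, 0.01, -3.9]
[1.79, -2.45, 0.97] [1.95, -2.33, 0.97] [2.1, -2.19, 0.97] [2.25, -2.04, 0.97] [2.38, -1.88, 0.97] [2.5, -1.72, 0.98] [2.61, -1.54, 0.98] [2.71, -1.36, 0.98] [2.8, -1.17, 0.98] [2.87, -0.98, 0.98] [2.93, -0.78, 0.98] [2.98, -0.58, 0.98] [3.01, -0.38, 0.98]
```

Request:
arm_command:
  commands:
    - [[0, 0, -3.9], [1.8, -2.45, 1], 1]
    - [[0, 0, -3.9], [1.95, -2.35, 1], 1]
    - [[0, 0, -3.9], [2.1, -2.2, 1], 1]
    - [[0, 0, -3.9], [2.25, -2.05, 1], 1]
    - [[0, 0, -3.9], [2.4, -1.9, 1], 1]
    - [[0, 0, -3.9], [2.5, -1.7, 1], 1]
    - [[0, 0, -3.9], [2.6, -1.55, 1], 1]
    - [[0, 0, -3.9], [2.7, -1.35, 1], 1]
    - [[0, 0, -3.9], [2.8, -1.15, 1], 1]
    - [[0, 0, -3.9], [2.85, -1, 1], 1]

```text
t: 13.95
eef_pos: [494.5, 61.9, 216.6]
tcp_rot: [0.896, 0.445, -0.0, 0.001]
ft_force: [0.2, -0.1, 1.2]
opening: 94.2
```

Request:
arm_command:
  commands:
    - [[0, 0, -3.9], [2.95, -0.8, 1], 1]
    - [[0, 0, -3.9], [3, -0.6, 1], 1]
    - [[0, 0, -2], [1.5, -0.2, 0.5], 1]
    - [[0, 0, -1.9], [1.5, -0.2, 0.5], 1]
    - [[0, 0, 0], [0, 0, 0], 1]
    - [[0, 0, 0], [0, 0, 0], 1]
    - [[0, 0, 0], [0, 0, 0], 1]

```text
t: 14.65
eef_pos: [528.8, 143.4, 187.8]
tcp_rot: [0.847, 0.531, -0.0, 0.002]
ft_force: [-0.5, -0.6, 0.5]
opening: 93.7
```

Run:
```python
from plan import *
st()
cap('wrist','w11');st()
plan([529,145,23],toolR(-25.7,0),1)
```

```text
t 14.65 p [528.8 143.4 187.8] az -25.9 tilt z [ 0.002 -0.003 -1.   ] yz 0.003 q [ 0.11  0.16  1.63 -0.    1.35  0.56] F [-0.5 -0.6  0.5] op 93.7
t 14.70 p [528.8 143.3 187.8] az -25.9 tilt z [ 0.002 -0.003 -1.   ] yz 0.003 q [ 0.11  0.16  1.63 -0.    1.35  0.56] F [ 0.3 -0.4 -0.2] op 94.1
turn/row [0.17, 0.11, -0.18]
[0.19, -0.11, 16.48]
```

View pics/w11.png

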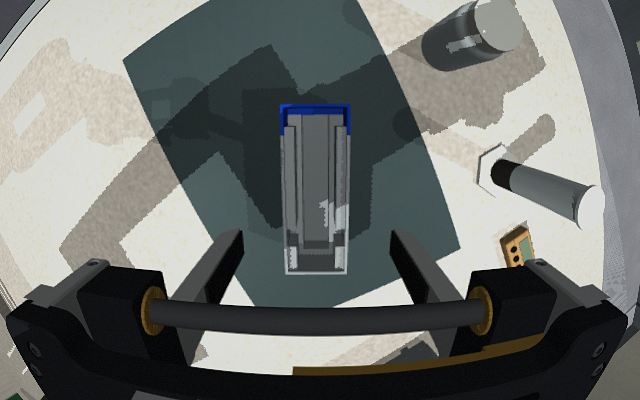

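Request:
arm_command:
  commands:
    - [[0.15, 0.1, -0.2], [0.2, -0.1, 1.5], 1]
    - [[0, 0, 0], [0, 0, 3], 1]
    - [[0, 0, 0], [0, 0, 3.5], 1]
    - [[0, 0, 0], [0, 0, 3.5], 1]
    - [[0, 0, 0], [0, 0, 2.5], 1]
    - [[0, 0, 0], [0, 0, 1.5], 1]
    - [[0, 0, 0], [0, 0, 0.7], 1]
    - [[0, 0, 0], [0, 0, 0.3], 1]
    - [[0, 0, 0], [0, 0, 0], 1]
    - [[0, 0, 0], [0, 0, 0], 1]

```text
t: 15.7
eef_pos: [529.8, 146.6, 23.6]
tcp_rot: [0.846, 0.533, 0.001, 0.0]
ft_force: [-0.4, 0.0, 0.1]
opening: 94.0
```

Request:
arm_command:
  commands:
    - [[0, 0, 0], [0, 0, 0], 0.55]
    - [[0, 0, 0], [0, 0, 0], 0.55]
    - [[0, 0, 0], [0, 0, 0], 0.55]
    - [[0, 0, 0], [0, 0, 0], -1]
    - [[0, 0, 0], [0, 0, 0], -1]
    - [[0, 0, 0], [0, 0, 0], -1]
  newtons: 10

```text
t: 16.3
eef_pos: [528.8, 146.4, 22.5]
tcp_rot: [0.846, 0.533, -0.0, 0.0]
ft_force: [0.3, 0.3, 1.8]
opening: 65.9
```

Request:
arm_command:
  commands:
    - [[0, 0, 0], [0, 0, 0], -1]
    - [[0, 0, 0], [0, 0, 0], -1]
  newtons: 25

```text
t: 16.5
eef_pos: [528.9, 146.4, 22.5]
tcp_rot: [0.846, 0.533, -0.0, 0.0]
ft_force: [0.1, 0.1, 1.5]
opening: 65.7
```

Run:
```python
from plan import *
st()
cap('wrist','w12')
w=load('w12');a=cv2.resize(w['img'][40:340,180:460,::-1],None,fx=2,fy=2,interpolation=cv2.INTER_CUBIC)
cv2.imwrite('pics/zg.png',a)
```

```text
t 16.50 p [528.9 146.4  22.5] az -25.6 tilt z [ 0. -0. -1.] yz 0.000 q [ 0.11  0.37  1.75 -0.    1.02  0.56] F [0.1 0.1 1.5] op 65.7
```

View pics/zg.png

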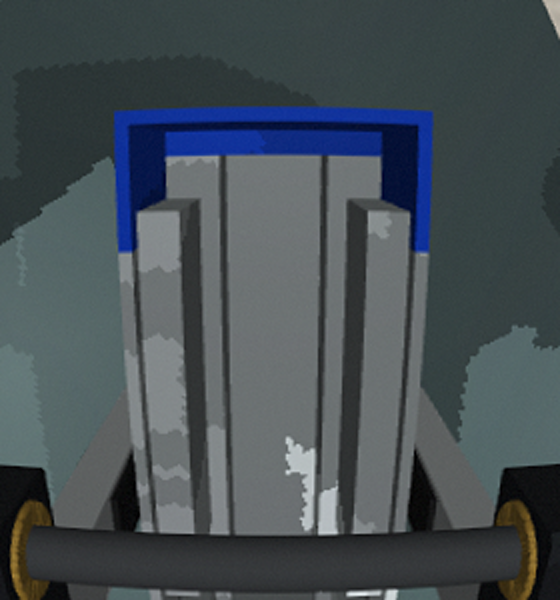

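Run:
```python
from plan import *
np.set_printoptions(precision=2,suppress=True)
w=load('w12');up=lambda p:(180+(p[0]+.5)/2-.5,40+(p[1]+.5)/2-.5)
o=bot.get_obs();r=R.from_quat(o['tcp_rot'])
for p in [(115,112),(274,106),(433,112),(150,596),(397,596)]:
    P=onz(w,*up(p),74,True); print(P,r.inv().apply(P-o['eef_pos']))
# reference: does same approach for full give same bias? project TCP-frame of full
```

```text
[536.18 239.86  74.  ] [ 87.46 -33.75 -51.55]
[566.16 225.85  74.  ] [ 87.77  -0.66 -51.55]
[595.91 211.3   74.  ] [ 87.5   32.45 -51.55]
[483.39 130.06  74.  ] [-34.38 -33.94 -51.55]
[543.33 101.34  74.  ] [-34.39  32.53 -51.55]
```

Request:
arm_command:
  commands:
    - [[0, 0, 0], [0, 0, -0.5], -1]
    - [[0, 0, 0], [0, 0, -1.5], -1]
    - [[0, 0, 0], [0, 0, -2.5], -1]
    - [[0, 0, 0], [0, 0, -3.5], -1]
    - [[0, 0, 0], [0, 0, -3.5], -1]
    - [[0, 0, 0], [0, 0, -2.5], -1]
    - [[0, 0, 0], [0, 0, -1.5], -1]
    - [[0, 0, 0], [0, 0, -0.5], -1]
    - [[0, 0, 0], [0, 0, 0], -1]

```text
t: 17.45
eef_pos: [528.9, 146.5, 183.3]
tcp_rot: [0.846, 0.533, 0.0, 0.0]
ft_force: [-0.0, 0.2, -2.1]
opening: 65.8
```

Run:
```python
from plan import *
st()
plan([320,-240,182.5],toolR(-76.6,0),14,p0=[529,146.4,182.5])
```

```text
t 17.45 p [528.9 146.5 183.3] az -25.6 tilt z [ 0.001  0.    -1.   ] yz 0.001 q [0.11 0.17 1.63 0.   1.34 0.56] F [-0.   0.2 -2.1] op 65.8
turn/row [0.0, -0.0, 3.64]
[-3.13, -0.15, -0.0] [-3.14, 0.04, -0.0] [-3.13, 0.24, -0.0] [-3.11, 0.44, -0.0] [-3.07, 0.64, -0.0] [-3.03, 0.83, -0.0] [-2.97, 1.02, -0.0] [-2.9, 1.21, -0.0] [-2.81, 1.39, -0.0] [-2.72, 1.57, -0.0] [-2.61, 1.74, -0.0] [-2.5, 1.9, -0.0] [-2.37, 2.05, -0.0] [-2.24, 2.2, -0.0]
```

Request:
arm_command:
  commands:
    - [[0, 0, 1.8], [-1.55, -0.05, 0], -1]
    - [[0, 0, 1.85], [-1.55, -0.05, 0], -1]
    - [[0, 0, 3.65], [-3.15, 0.05, 0], -1]
    - [[0, 0, 3.65], [-3.15, 0.25, 0], -1]
    - [[0, 0, 3.65], [-3.1, 0.45, 0], -1]
    - [[0, 0, 3.65], [-3.05, 0.65, 0], -1]
    - [[0, 0, 3.65], [-3.05, 0.85, 0], -1]
    - [[0, 0, 3.65], [-2.95, 1, 0], -1]
    - [[0, 0, 3.65], [-2.9, 1.2, 0], -1]
    - [[0, 0, 3.65], [-2.8, 1.4, 0], -1]

```text
t: 18.45
eef_pos: [391.9, -102.9, 181.1]
tcp_rot: [0.963, 0.27, -0.001, -0.001]
ft_force: [-0.1, 0.1, -2.5]
opening: 65.8
```

Request:
arm_command:
  commands:
    - [[0, 0, 3.65], [-2.7, 1.55, 0], -1]
    - [[0, 0, 3.65], [-2.6, 1.75, 0], -1]
    - [[0, 0, 3.65], [-2.5, 1.9, 0], -1]
    - [[0, 0, 3.65], [-2.35, 2.05, 0], -1]
    - [[0, 0, 1.9], [-1.15, 1.1, 0], -1]
    - [[0, 0, 1.75], [-1.1, 1.1, 0], -1]
    - [[0, 0, 0], [0, 0, 0], -1]
    - [[0, 0, 0], [0, 0, 0], -1]
    - [[0, 0, 0], [0, 0, 0], -1]

```text
t: 19.35
eef_pos: [319.2, -238.4, 181.8]
tcp_rot: [0.993, 0.116, -0.001, -0.001]
ft_force: [0.2, 0.1, -2.3]
opening: 66.1
```

Run:
```python
from plan import *
st()
cap('wrist','w13');st()
w=load('w13');a=cv2.resize(w['img'][0:220,190:450,::-1],None,fx=3,fy=2.7,interpolation=cv2.INTER_CUBIC)
cv2.imwrite('pics/zh.png',a)
```

```text
t 19.35 p [ 319.2 -238.4  181.8] az -76.7 tilt z [-0.001  0.001 -1.   ] yz -0.001 q [-0.86 -0.16  1.97 -0.    1.34  0.48] F [ 0.2  0.1 -2.3] op 66.1
t 19.40 p [ 319.4 -238.4  182. ] az -76.7 tilt z [-0.001  0.001 -1.   ] yz -0.001 q [-0.86 -0.16  1.97 -0.    1.34  0.48] F [ 0.2 -1.  -2.5] op 66.0
```

View pics/w13.png

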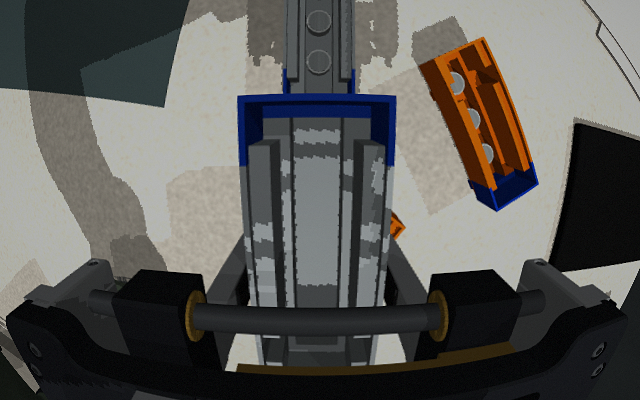

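View pics/zh.png

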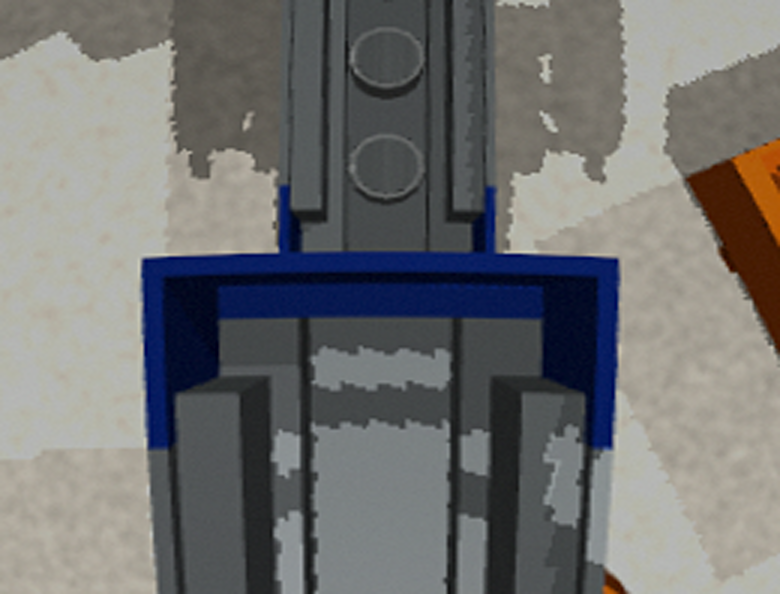

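Run:
```python
from plan import *
np.set_printoptions(precision=2,suppress=True)
w=load('w13');up=lambda p:(190+(p[0]+.5)/3-.5,0+(p[1]+.5)/2.7-.5)
o=bot.get_obs();r=R.from_quat(o['tcp_rot'])
f=lambda p,z:(r.inv().apply(onz(w,*up(p),z,True)-o['eef_pos']),onz(w,*up(p),z,True))
for p in [(279,240),(496,240),(279,187),(496,187),(283,8),(494.5,8)]: print(*f(p,74))
for p in [(143,262),(380,254),(618,262)]: print('held',f(p,233.4)[0])
```

```text
[103.57 -32.14 107.93] [ 412.64 -183.09   74.  ]
[103.66  34.16 107.86] [ 428.03 -247.58   74.  ]
[122.16 -32.12 107.91] [ 430.73 -178.81   74.  ]
[122.26  34.15 107.85] [ 446.13 -243.28   74.  ]
[188.72 -31.45 107.86] [ 495.65 -164.11   74.  ]
[188.91  34.4  107.79] [ 511.04 -228.13   74.  ]
held [ 85.92 -33.93 -51.46]
held [ 86.21  -1.05 -51.49]
held [ 85.9   31.94 -51.52]
```

Request:
arm_command:
  commands:
    - [[0, 0, 0], [1, 0.02, 0], -1]
    - [[0, 0, 0], [2.2, 0.02, 0], -1]
    - [[0, 0, 0], [3, 0.03, 0], -1]
    - [[0, 0, 0], [3, 0.03, 0], -1]
    - [[0, 0, 0], [3, 0.03, 0], -1]
    - [[0, 0, 0], [2.8, 0.03, 0], -1]
    - [[0, 0, 0], [1.8, 0.02, 0], -1]
    - [[0, 0, 0], [0.9, 0.01, 0], -1]
    - [[0, 0, 0], [0.4, 0, 0], -1]
    - [[0, 0, 0], [0, 0, 0], -1]

```text
t: 20.4
eef_pos: [496.2, -198.9, 182.0]
tcp_rot: [0.993, 0.116, -0.001, -0.0]
ft_force: [0.3, -0.7, -2.5]
opening: 66.1
```

Request:
arm_command:
  commands:
    - [[0, 0, 0], [0, 0, 1.5], -1]
    - [[0, 0, 0], [0, 0, 2.5], -1]
    - [[0, 0, 0], [0, 0, 2], -1]
    - [[0, 0, 0], [0, 0, 1], -1]
    - [[0, 0, 0], [0, 0, 0.3], -1]
    - [[0, 0, 0], [0, 0, 0], -1]
    - [[0, 0, 0], [0, 0, 0], -1]

```text
t: 21.1
eef_pos: [496.8, -200.0, 110.5]
tcp_rot: [0.993, 0.116, 0.001, 0.001]
ft_force: [-0.5, 0.0, -1.4]
opening: 65.6
```

Run:
```python
from plan import *
st();print(495.6-319.4)
o=bot.get_obs();r=R.from_quat(o['tcp_rot'])
print(r.inv().apply(np.array([495.6,-198.2,0])-o['eef_pos']))
for n in ('side','top','wrist'): cap(n,n[0]+'14')
s=load('s14');a=cv2.resize(s['img'][190:290,270:380,::-1],None,fx=7,fy=6,interpolation=cv2.INTER_CUBIC)
cv2.imwrite('pics/zi.png',a)
s=load('t14');a=cv2.resize(s['img'][160:260,310:400,::-1],None,fx=6,fy=6,interpolation=cv2.INTER_CUBIC)
cv2.imwrite('pics/zj.png',a)
```

```text
t 21.10 p [ 496.8 -200.   110.5] az -76.7 tilt z [ 0.001 -0.001 -1.   ] yz 0.001 q [-0.54  0.22  1.73 -0.    1.19  0.79] F [-0.5  0.  -1.4] op 65.6
176.20000000000005
[ -0.91628197  -2.16287601 110.48048491]
```

View pics/zi.png

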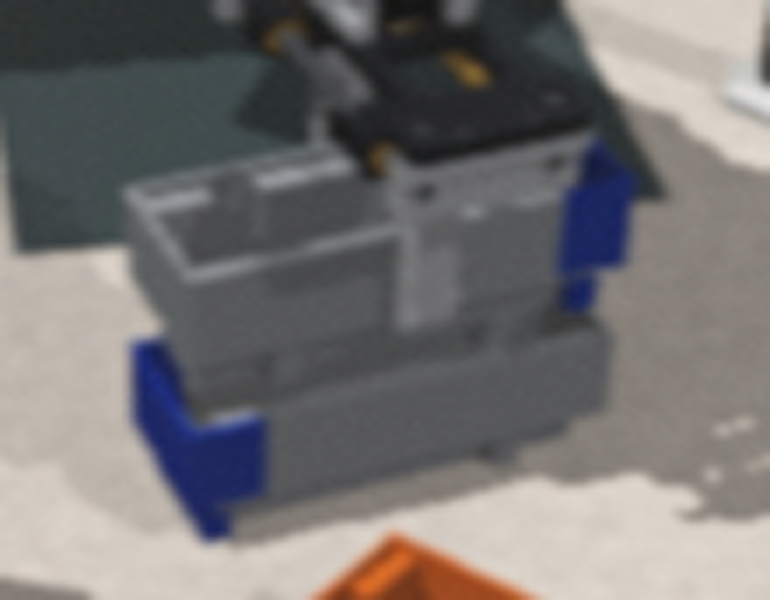

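View pics/w14.png

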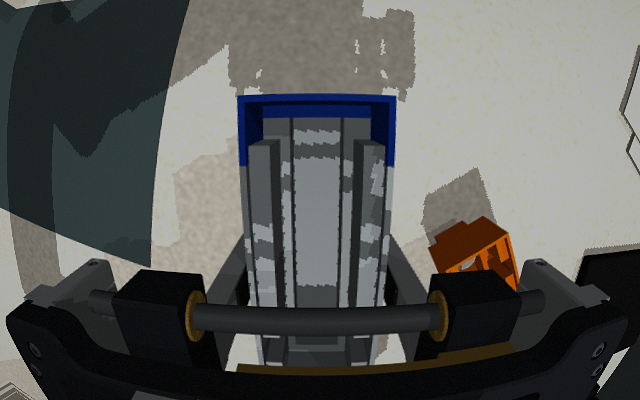

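View pics/zj.png

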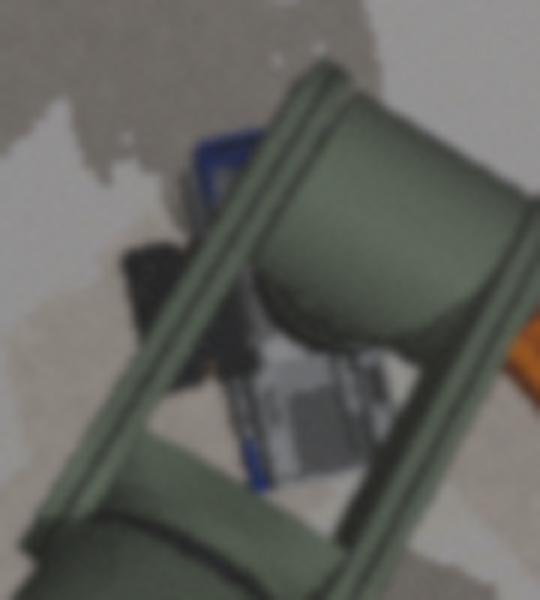

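Request:
arm_command:
  commands:
    - [[0, 0, 0], [-0.05, -0.17, 0.2], -1]
    - [[0, 0, 0], [0, 0, 0.4], -1]
    - [[0, 0, 0], [0, 0, 0.3], -1]
    - [[0, 0, 0], [0, 0, 0.2], -1]
    - [[0, 0, 0], [0, 0, 0.1], -1]
    - [[0, 0, 0], [0, 0, 0], -1]
    - [[0, 0, 0], [0, 0, 0], -1]

```text
t: 21.95
eef_pos: [495.3, -197.9, 97.2]
tcp_rot: [0.993, 0.116, -0.0, 0.0]
ft_force: [0.2, -1.1, -2.2]
opening: 65.3
```

Run:
```python
from plan import *
st()
o=bot.get_obs();r=R.from_quat(o['tcp_rot'])
print(r.inv().apply(np.array([495.6,-198.2,0])-o['eef_pos']))
```

```text
t 21.95 p [ 495.3 -197.9   97.2] az -76.7 tilt z [-0.001 -0.    -1.   ] yz -0.000 q [-0.54  0.24  1.75 -0.    1.16  0.8 ] F [ 0.2 -1.1 -2.2] op 65.3
[ 0.30406272  0.40910669 97.24264833]
```

Request:
arm_command:
  commands:
    - [[0, 0, 0], [0, 0, 0.1], -1]
    - [[0, 0, 0], [0, 0, 0.1], -1]
    - [[0, 0, 0], [0, 0, 0.1], -1]
    - [[0, 0, 0], [0, 0, 0], -1]

```text
t: 22.35
eef_pos: [495.1, -197.7, 94.1]
tcp_rot: [0.993, 0.116, -0.0, -0.0]
ft_force: [0.8, -0.1, -2.6]
opening: 66.0
```

Request:
arm_command:
  commands:
    - [[0, 0, 0], [0, 0, 0.1], -1]
    - [[0, 0, 0], [0, 0, 0.1], -1]
    - [[0, 0, 0], [0, 0, 0], -1]

```text
t: 22.65
eef_pos: [495.1, -197.8, 92.1]
tcp_rot: [0.993, 0.116, -0.0, -0.0]
ft_force: [0.6, -0.6, -1.7]
opening: 66.0
```

Request:
arm_command:
  commands:
    - [[0, 0, 0], [0, 0, 0.1], -1]
    - [[0, 0, 0], [0, 0, 0.1], -1]
    - [[0, 0, 0], [0, 0, 0], -1]

```text
t: 22.95
eef_pos: [495.3, -197.9, 90.5]
tcp_rot: [0.993, 0.116, -0.0, 0.0]
ft_force: [-1.7, 1.0, -1.1]
opening: 65.7
```

Request:
arm_command:
  commands:
    - [[0, 0, 0], [0, 0, 0.1], -1]
    - [[0, 0, 0], [0, 0, 0], -1]

```text
t: 23.15
eef_pos: [495.3, -197.9, 90.4]
tcp_rot: [0.993, 0.116, -0.0, 0.0]
ft_force: [-3.3, 1.1, 5.7]
opening: 65.6
```

Request:
arm_command:
  commands:
    - [[0, 0, 0], [0, 0, 0.05], -1]
    - [[0, 0, 0], [0, 0, 0], -1]
  newtons: 4

```text
t: 23.35
eef_pos: [495.6, -197.9, 90.1]
tcp_rot: [0.993, 0.116, 0.0, 0.0]
ft_force: [-2.3, 2.0, 4.9]
opening: 65.7
```

Request:
arm_command:
  commands:
    - [[0, 0, 0], [0, 0, 0], 0.5]
    - [[0, 0, 0], [0, 0, 0], 1]
    - [[0, 0, 0], [0, 0, 0], 1]
    - [[0, 0, 0], [0, 0, 0], 1]
    - [[0, 0, 0], [0, 0, -0.5], 1]
    - [[0, 0, 0], [0, 0, -1.5], 1]
    - [[0, 0, 0], [0, 0, -3], 1]
    - [[0, 0, 0], [0, 0, -4], 1]
    - [[0, 0, 0], [0, 0, -4], 1]
    - [[0, 0, 0], [0, 0, -3], 1]

```text
t: 24.35
eef_pos: [496.0, -198.2, 252.0]
tcp_rot: [0.993, 0.116, 0.001, 0.001]
ft_force: [-0.1, -0.6, 0.6]
opening: 93.8
```

Run:
```python
from plan import *
st()
plan([300,100,350],toolR(-76.7,0),10)
```

```text
t 24.35 p [ 496.  -198.2  252. ] az -76.7 tilt z [ 0.002 -0.002 -1.   ] yz 0.002 q [-0.54  0.08  1.58 -0.    1.47  0.8 ] F [-0.1 -0.6  0.6] op 93.8
turn/row [0.01, -0.01, 0.0]
[-1.22, -3.35, -0.99] [-1.22, -3.35, -0.99] [-1.22, -3.35, -0.99] [-1.22, -3.35, -0.99] [-1.22, -3.35, -0.99] [-1.22, -3.35, -0.98] [-1.22, -3.35, -0.98] [-1.22, -3.35, -0.98] [-1.22, -3.35, -0.98] [-1.22, -3.35, -0.98]
```

Request:
arm_command:
  commands:
    - [[0, 0, 0], [-0.6, -1.5, -1], 1]
    - [[0, 0, 0], [-1.2, -3.3, -1], 1]
    - [[0, 0, 0], [-1.2, -3.3, -1], 1]
    - [[0, 0, 0], [-1.2, -3.3, -1], 1]
    - [[0, 0, 0], [-1.2, -3.3, -1], 1]
    - [[0, 0, 0], [-1.2, -3.3, -1], 1]
    - [[0, 0, 0], [-1.2, -3.3, -1], 1]
    - [[0, 0, 0], [-1, -2, -0.5], 1]
    - [[0, 0, 0], [-0.5, -1, 0], 1]
    - [[0, 0, 0], [0, 0, 0], 1]

```text
t: 25.35
eef_pos: [348.6, 17.8, 324.2]
tcp_rot: [0.993, 0.117, 0.0, 0.0]
ft_force: [0.3, -0.2, -0.4]
opening: 94.0
```

Run:
```python
from plan import *
st()
for n in ('side','top'): cap(n,n[0]+'15')
st()
s=load('s15');a=cv2.resize(s['img'][190:290,270:380,::-1],None,fx=7,fy=6,interpolation=cv2.INTER_CUBIC)
cv2.imwrite('pics/zk.png',a)
s=load('t15');a=cv2.resize(s['img'][160:260,310:400,::-1],None,fx=6,fy=6,interpolation=cv2.INTER_CUBIC)
cv2.imwrite('pics/zl.png',a)
```

```text
t 25.35 p [348.6  17.8 324.2] az -76.6 tilt z [ 0.001 -0.    -1.   ] yz 0.001 q [-0.2  -0.38  1.84 -0.    1.68  1.14] F [ 0.3 -0.2 -0.4] op 94.0
t 25.45 p [349.1  16.8 323.6] az -76.7 tilt z [-0.001 -0.001 -1.   ] yz 0.000 q [-0.2  -0.38  1.84 -0.    1.68  1.14] F [0.1 0.1 0.4] op 94.1
```

View pics/zk.png

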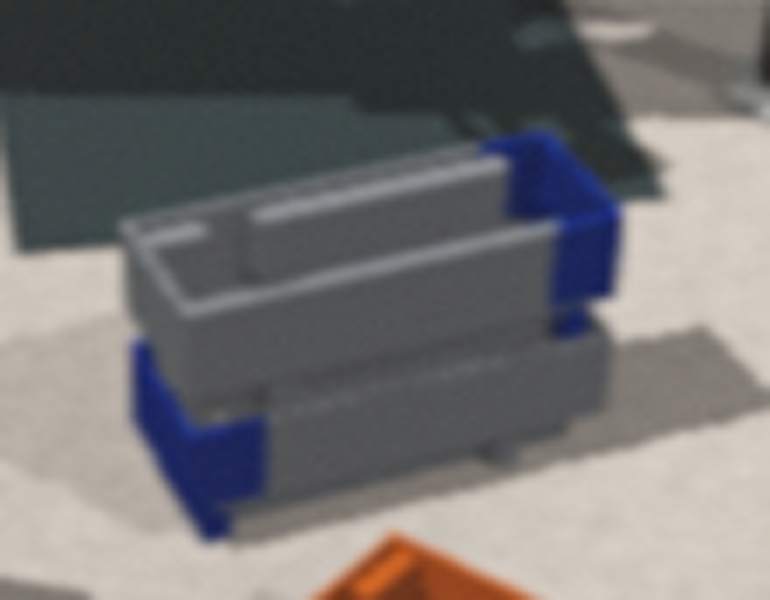

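View pics/zl.png

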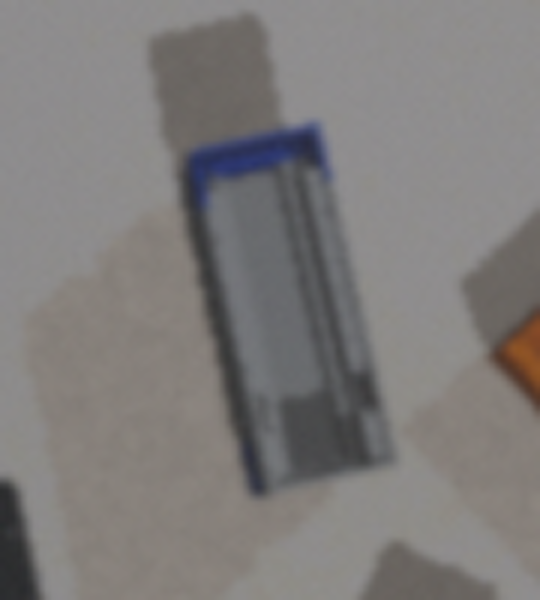

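View pics/s15.png

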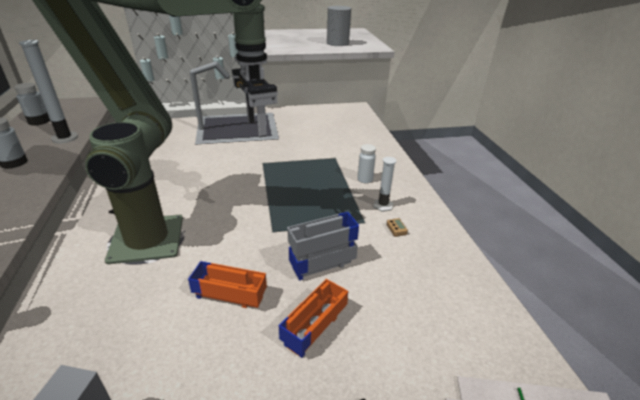

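Run:
```python
from h import *
np.set_printoptions(precision=1,suppress=True)
s=load('s15');c=np.array([495.5,-198]);a=np.radians(13.4);x=np.array([np.cos(a),np.sin(a)]);y=np.array([-x[1],x[0]])
for z in (142,74):
  for i,j in [(-1,1),(-1,-1),(1,-1),(1,1)]:
    p=proj(s,[*(c+88*i*x+33*j*y),z]); print(z,i,j,((p[0]-270+.5)*7-.5),((p[1]-190+.5)*6-.5))
```

```text
142 -1 1 127.27113065501601 220.20990709817022
142 -1 -1 193.08526514764316 313.59701548469747
142 1 -1 633.3484399718948 211.0886523991947
142 1 1 551.379054181981 127.60346221794254
74 -1 1 131.3436853734828 339.4835262150507
74 -1 -1 194.8118880472146 435.0240132524117
74 1 -1 618.9371159193824 329.32898732795115
74 1 1 540.4517497534212 243.60161221880196
```

Run:
```python
from plant import bot
print(bot.close_job(), bot.get_obs()['t'])
```

```text
the job is handed in; nothing more can be done
the job is handed in; nothing more can be done
```

The empty tote is stacked on the full tote, blue end over grey end, and released. I handed the job in at about 25.5 s with the arm clear.

**What I did:**
- **Laying down:** I gripped the standing tote by its long sides, lifted it about 45 mm, swung its blue end down 90° and set it on its base. I let go after contact at about 6 N.
- **Stacking:** I took it again from above, turned it about 51° and lowered it onto the full tote.

**Last checks:**
- **Seating:** The tote entered the full tote's rim with no sideways force. It met firm contact with the tool tip at 90.4 mm, against 90.5 mm expected for the shoulder height, so it is not nested.
- **Level:** In the final side picture, the upper rim corners match a level rim at 142 mm to about 1 pixel (about 3 mm) in height, with no tilt along its length.
- **Other things:** The full tote, bottle, timer, cylinder and both orange totes look to be where they were. I judged that by eye from the pictures and did not measure it.

**What disagreed:**
- The top and wrist cameras differed by about 1.5 mm on where the full tote was. I went with the wrist view, which also matched the grasp.
- The predicted corners lie up to 2 pixels sideways from the side picture. Both totes show this alike, so I took it as calibration error.

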